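# Shut and latch the toy bay's gate

## Robot

A 6-joint arm with a two-finger parallel gripper is mounted at the origin on the work surface. World frame = base frame: x ahead of the robot, y to its left, z up, the work surface at z = 0. Lengths are in m, angles in rad, forces in N, time in s.
With the tool pointing down it reaches from about 0.35 to 1 m from the base axis. Payload 7.1 kg.
Tool frame: the origin (TCP) lies between the finger pads; the fingertips stand 22 mm ahead of it and the grasp point (between the pads) lies 3 mm ahead of it; z points along the fingers, y is the line along which they close (so a half turn about z gives the same grasp; the last joint's range is limited). The gripper opens to 85 mm and grips with 20 to 120 N. Pads are 22 mm wide; open, the fingers measure 114 mm over their backs; the gripper's body (76 mm by 85 mm) begins 54 mm behind the grasp point. The pads swing forward as they close: fully open they stand 13 mm farther back than shut.
Start: joints at [1.129, 0.423, 1.63, -0, 1.089, -0.019], TCP at [0.256, 0.57, 0.253] pointing down, gripper open.
Joint ranges: [-3, 3], [-0.9, 2.11], [0.09, 2.58], [-1.31, 4.45], [0.11, 2.69], [-2.54, 2.54]. Speed limits (rad/s): [2.39, 2.39, 3.01, 3.14, 3.14, 3.14].

## Interface

Orientations are given as a rotation vector (axis times angle).
In Python, from rig import manip gives the robot as it stands. The module is installed in compiled form; this text tells all that it offers. Calls block until the motion is done:
- manip.move_to(position, orientation): joint-space move of the TCP to a pose.
- manip.servo_line(position, orientation=None, rate=0.15): straight line of the TCP; orientation=None keeps the orientation; rate is the mean speed in m/s.
- manip.set_joints(angles): joint-space move.
- manip.command_gripper(opening, f_grip=None): finger opening in m; f_grip is the grip in N (None keeps the last); returns when the fingers have stopped.
- manip.hold(seconds).
- manip.solve_ik(position, orientation): joint angles nearest the present ones, or None.
- manip.camera(name): name is "side" or "top"; returns a dict with "image" (384x512x3 uint8, red, green, blue), "fx", "fy", "cx", "cy" (pixels), "cam_to_world" (4x4, takes a point from camera to world coordinates). Camera axes: x right, y down, z forward; pixel columns grow to the right and rows downward; lengths in m; the calibration is good to about 2 mm. A picture is of the moment at which its call begins. There is no depth.
A pose or a line that the arm cannot do raises manip.IKError and nothing moves.
- manip.sign_off(): hands the job in; it is judged then, once.
Readings, each from a call of its own:
- manip.get_time(): time.
- manip.get_joint_positions(): joint angles.
- manip.get_joint_vel(): joint speeds.
- manip.get_tau(): joint torques, N m.
- manip.get_position(): TCP position.
- manip.get_ee_rot(): TCP orientation.
- manip.get_contact_force(): force on the tool from outside, world axes, zero at the start.
- manip.get_torque(): the same for the moment, N m.
- manip.get_width(): finger opening in m.
- manip.get_grip_force(): force on a finger pad.
Only numpy, scipy, OpenCV 4.12 (cv2) and the standard library are available. Lean on these libraries where they do the work, as an engineer would, in place of code of your own. Each camera call takes 0.05 s, during which the arm holds its last target. There are 200 camera calls.

## Task

Swing the little iron gate shut against its stop so that it closes off the bay, then press the latch's capped pin straight down until it snaps over and stays down, and let go. Feel your way: never push on the gate or the latch with more than 20 N, and do not shift the toy truck, the wheel hubs or the jar.

Things in the scene. Friction and masses are not known exactly. Their poses are not given: they have to be found in the camera images.
- bay: Fixed bay: three beech walls 45 mm high, 150 mm deep (x), 250 mm wide (y), with gate and latch. Origin on the bench amid the bay; +x points to its back wall, -x out of the open front that the gate closes, +y to the hinge side. Hinge axis at (-80, 100) mm, latch pin axis at (-80, -108) mm, shut gate along x = -80 mm. It faces the robot within 0.25 rad.
- gate_hinge (a point): Point on the gate's upright hinge axis, 30 mm above the bench. The hinge post is 14 mm thick and 74 mm high.
- gate_leaf (a point): Mid-thickness of the iron gate's leaf, 120 mm from the hinge axis, 32 mm above the bench. The leaf is 8 mm thick, 8 to 56 mm above the bench, 12 to 182 mm from the axis; a small eye reaches on to 219 mm, under the latch head when shut. The point's +x is square to the leaf, the way to push it shut; -y points from hinge to free end.
- gate (a joint): Angle of the gate in rad: 0 shut against its rigid stop, growing as it swings out towards the robot (0.4 to 0.9 at the start). It stays where it is left; about 0.5 N at the leaf point moves it.
- latch_head (a point): Top centre of the fixed iron latch head, on the pin's upright axis, 72 mm above the bench. The head is 36 mm wide (y) and reaches from 18 mm in front of here to 42 mm behind. Above it stands the pin's round flat steel cap, 24 mm across, 7 mm thick, screwed on at a height that differs each time and is not reported: its top is 19 to 36 mm above this point while the pin is up.
- pin (a joint): Travel of the latch pin in m: 0 up (start), growing as it is pressed straight down; rigid stop at 0.009. It resists with 1 to 3 N at first, 8 to 11 N at the peak near 0.003, nothing at about 0.007, beyond which it snaps by itself to the stop and stays. Let go sooner, it springs back up. At the stop the force rises steeply.
- truck: Dented red tin fire truck inside the bay, 112 x 48 x 56 mm, along the back wall. Leave alone. Origin: centre of its underside.
- hub_a: Zinc wheel hub inside the bay, 34 mm across, 13 mm high, lying flat. Leave alone. Origin: centre of its underside.
- hub_b: A second, like zinc wheel hub inside the bay. Leave alone. Origin: centre of its underside.
- jar: Glass jar with a brass cap, 48 mm across, 70 mm high, on the bench outside the bay, on the latch side. Leave alone. Origin: centre of its underside.

How it is judged:
By the outcome, as a careful person would: the job done as asked, in the order asked, and still so for the second after the job is handed in, with the robot touching nothing.
It also fails if it takes over 51 s, if anything falls off the work surface, if the arm or the gripper's body presses on something with over 40 N, if the wrist force passes 120 N, or if a joint passes its speed limit or range.

## Working session

There is one attempt and no reset: what is moved stays moved. The work goes in short steps, each a Python script; the robot and the scene stay as the last script left them, time stands still between calls to the robot, and variables do not carry over. Pictures are saved under pics/ and viewed, at most 10 in all, crops included, and the job is handed in when it is done.

```bash
mkdir -p pics
python3 - <<'E'
from rig import manip
import cv2,numpy as np
for n in("top","side"):
    c=manip.camera(n); cv2.imwrite(f"pics/{n}0.png",cv2.resize(c["image"][:,:,::-1],(800,600),interpolation=cv2.INTER_CUBIC))
    print(n,c["fx"],c["fy"],c["cx"],c["cy"],np.round(c["cam_to_world"],4).tolist())
print(manip.get_time(),manip.get_ee_rot(),manip.get_width())
E
```

```text
top 420.4040405413375 420.4040405413375 259.45913606888126 190.52897907365997 [[-0.0257, -0.9864, 0.1624, 0.55], [-0.9995, 0.0279, 0.0115, -0.0327], [-0.0159, -0.162, -0.9867, 0.7286], [0.0, 0.0, 0.0, 1.0]]
side 468.02516910876847 468.02516910876847 251.76648504174415 186.04175565980177 [[-0.8379, -0.3146, 0.446, 0.3215], [-0.5453, 0.5156, -0.6609, 0.5071], [-0.022, -0.797, -0.6036, 0.5512], [0.0, 0.0, 0.0, 1.0]]
0.1 [-6.59037632e-01 -3.07136916e+00  2.23697941e-03] 0.08542346108552057
```

View pics/top0.png

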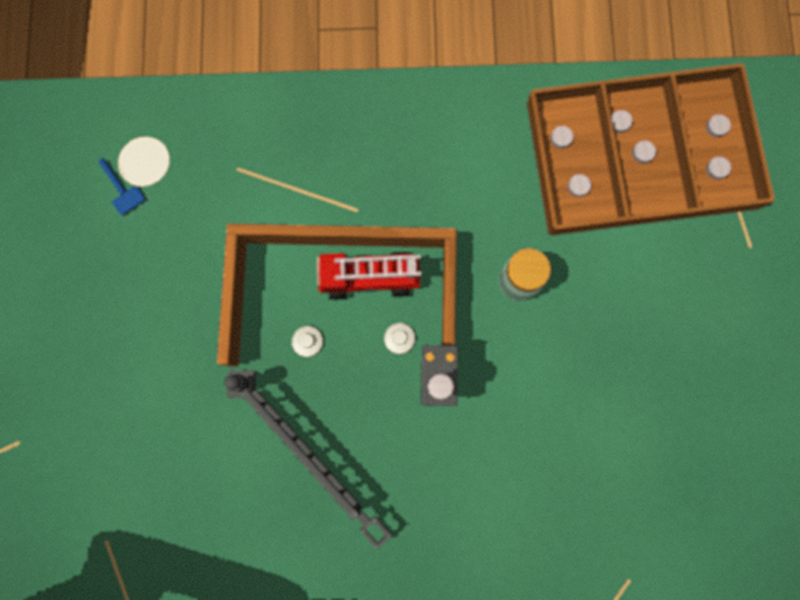

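View pics/side0.png

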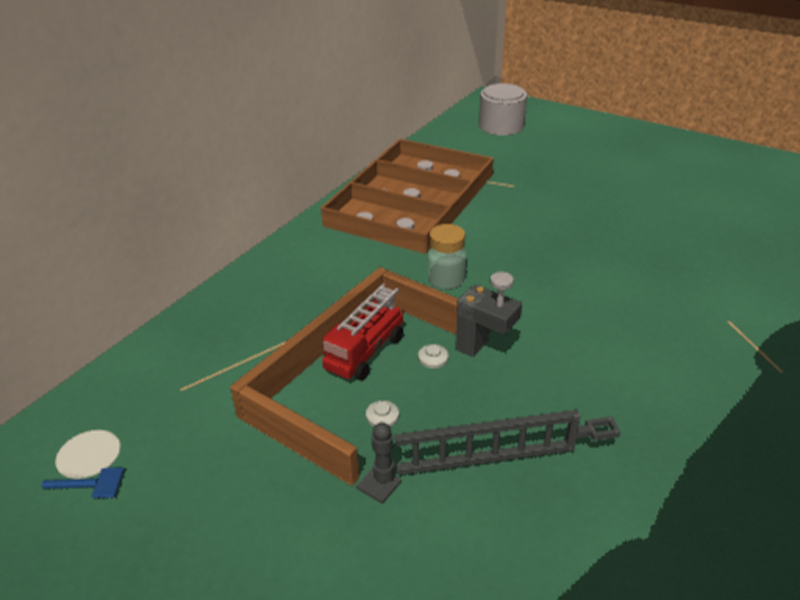

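```bash
cat > h.py <<'E'
import numpy as np
from scipy.optimize import least_squares
from rig import manip
def proj(c,P):
    M=np.linalg.inv(c["cam_to_world"]); p=(M[:3,:3]@np.atleast_2d(P).T).T+M[:3,3]
    return np.c_[c["fx"]*p[:,0]/p[:,2]+c["cx"],c["fy"]*p[:,1]/p[:,2]+c["cy"]]
def w(b,P):  # bay frame -> world
    P=np.atleast_2d(P); c,s=np.cos(b[2]),np.sin(b[2])
    return np.c_[b[0]+c*P[:,0]-s*P[:,1],b[1]+s*P[:,0]+c*P[:,1],P[:,2]]
def gate(th,r,z,off=0): # leaf point in bay frame; off along closing normal
    return np.array([-.08-r*np.sin(th)+off*np.cos(th),.1-r*np.cos(th)-off*np.sin(th),z])
E
python3 - <<'E'
from h import *
T,S=manip.camera("top"),manip.camera("side")
k=512/800
bay=np.array([[-.08,.1,.074],[-.098,-.09,.072],[-.098,-.126,.072],[-.038,-.09,.072],[-.038,-.126,.072]])
px=np.array([[238,381],[421,404],[457,405],[424,346],[457,347]])*k
def f(p):
    b,h,th=p[:3],p[3],p[4]
    r=[proj(T,w(b,bay))-px, proj(T,w(b,[-.08,-.108,h]))-np.array([[440,386]])*k,
       proj(S,w(b,[[-.08,-.108,h],[-.08,.1,.074]]))-np.array([[502,278],[381,428]])*k,
       proj(T,w(b,[gate(th,.182,.056),gate(th,.219,.032)]))-np.array([[360,515],[376,540]])*k]
    return np.vstack(r).ravel()
r=least_squares(f,[.55,0,0,.1,.6],loss="soft_l1"); print(r.x.round(4)); print(f(r.x).reshape(-1,2).round(1))
np.save("b.npy",r.x)
E
```

```text
[ 0.653   0.047  -0.0551  0.1061  0.7765]
[[-5.1  0.1]
 [-0.2  0.8]
 [ 0.2  0.8]
 [-1.1 -1. ]
 [ 0.8 -1. ]
 [ 0.4  0.2]
 [-0.1 -0. ]
 [-0.1 -2.8]
 [-2.1  0.7]
 [ 4.9 -0.3]]
```

```bash
cat >> h.py <<'E'
from scipy.spatial.transform import Rotation as Ro
b=np.load("b.npy") if __import__("os").path.exists("b.npy") else None
def ori(head): # tool down, tool x at heading
    x=np.array([np.cos(head),np.sin(head),0]); z=np.array([0,0,-1.])
    return Ro.from_matrix(np.c_[x,np.cross(z,x),z]).as_rotvec()
def gp(th,off,z=.052,r=.12): return w(b,gate(th,r,z,off))[0], ori(b[2]-th+np.pi)
def n(th): a=b[2]-th; return np.array([np.cos(a),np.sin(a),0])
E
python3 - <<'E'
from h import *
th=b[4]; t0=manip.get_time()
manip.command_gripper(0,20)
p,o=gp(th,-.05,.2); manip.move_to(p,o); print(manip.get_joint_positions(),manip.get_time())
manip.servo_line(gp(th,-.05)[0],rate=.15)
manip.hold(.2); F0=manip.get_contact_force(); print("F0",F0,manip.get_time())
def F(t): return -(manip.get_contact_force()-F0)@n(t)
# approach leaf by feel
off=-.05
while off<-.006:
    off+=.003; manip.servo_line(*gp(th,off),rate=.05)
    f=F(th)
    if f>.3: break
print("contact off",off,f,manip.get_time())
fm=0
while th>-.15:
    th-=.04 if th>.15 else .006
    manip.servo_line(*gp(th,off),rate=.08 if th>.15 else .02)
    f=F(th); fm=max(f,fm)
    if f>4: break
print("end",th,f,fm,manip.get_time(),manip.get_position())
E
```

```text
[ 2.06993310e-01  2.73799465e-01  2.00858609e+00  1.85269152e-04
  8.58615261e-01 -5.33221125e-01] 2.8083
F0 [-0.80280068  0.06049579  0.03596854] 4.1417
contact off -0.040999999999999995 0.620320152001891 4.8917
end -0.1514788445513356 -0.5662218040437995 0.3388399012814411 21.0417 [0.54944951 0.02789282 0.05200581]
```

Run:
```python
from h import *
import cv2
c=manip.camera("top"); cv2.imwrite("pics/t1.png",cv2.resize(c["image"][180:310,120:320,::-1],(800,520),interpolation=cv2.INTER_CUBIC))
print(manip.get_time(),[manip.get_contact_force().round(2).tolist() for _ in range(4)])
```

```text
21.0917 [[0.31, 0.04, 0.51], [0.31, 0.04, 0.51], [0.31, 0.04, 0.51], [0.31, 0.04, 0.51]]
```

View pics/t1.png

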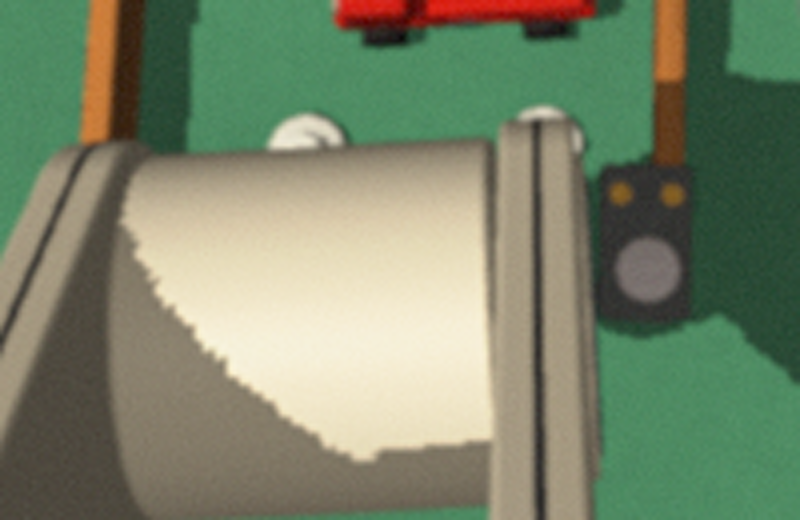

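Run:
```python
from h import *
p0=manip.get_position(); q=w(b,gate(0,.12,.052))[0]; d=n(0)
print("to leaf plane",(q-p0)@d, manip.get_time())
f0=np.array([-.3,.05,0]); L=[]; s=0
while s<.035:
    s+=.0012; manip.servo_line(p0+s*d,rate=.03)
    f=-(manip.get_contact_force()-f0)@d; L.append(round(f,1))
    if f>3: break
manip.hold(.1); print(s,L,-(manip.get_contact_force()-f0)@d,manip.get_time(),manip.get_position())
```

```text
to leaf plane 0.02233561161789012 21.0917
0.007199999999999999 [np.float64(-0.1), np.float64(-0.3), np.float64(-0.5), np.float64(1.2), np.float64(0.2), np.float64(5.1)] 4.739730267739252 22.6917 [0.55552312 0.02748622 0.0518507 ]
```

Run:
```python
from h import *
import cv2
p=manip.get_position(); d=n(0)
manip.servo_line(p-.04*d,rate=.1)
manip.servo_line(p-.04*d+[0,0,.11],rate=.25)
q=w(b,[-.08,-.108,.14])[0]; print(q)
manip.move_to(q,ori(b[2]+np.pi))
manip.hold(.2)
print(manip.get_time(),manip.get_position(),manip.get_contact_force())
c=manip.camera("side"); cv2.imwrite("pics/s2.png",cv2.resize(c["image"][130:330,200:400,::-1],(600,600),interpolation=cv2.INTER_CUBIC))
```

```text
[ 0.56718637 -0.05640459  0.14      ]
24.5333 [ 0.56650402 -0.05553386  0.13962879] [-0.28891168  0.57856013  0.52401093]
```

View pics/s2.png

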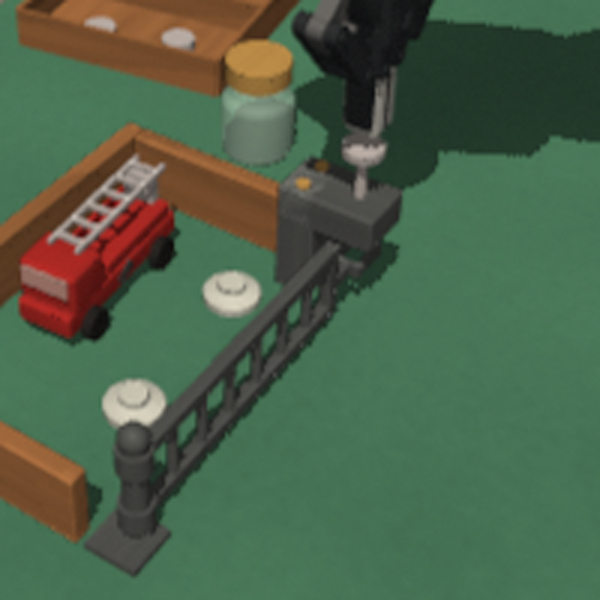

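Run:
```python
from h import *
f0=manip.get_contact_force()[2]; p0=w(b,[-.08,-.108,.14])[0]; L=[]; s=0; pk=0; low=0
while s<.045 and manip.get_time()<44:
    s+=.0006 if pk>1.5 or s>.008 else .002
    manip.servo_line(p0-[0,0,s],rate=.03)
    f=manip.get_contact_force()[2]-f0; L.append(round(float(f),1)); pk=max(pk,f)
    low=low+1 if pk>6 and f<1 else 0
    if f>14 or low>=2: break
print(s,L,manip.get_time(),manip.get_position())
```

```text
0.0184 [-1.2, 0.0, -0.5, -0.4, -0.6, -0.5, -0.2, 3.5, 4.7, 6.7, 7.4, 7.8, 7.5, 7.6, 5.3, 2.8, 1.2, -0.3, -0.3] 29.3333 [ 0.56723201 -0.05639222  0.12152174]
```

Run:
```python
from h import *
import cv2
p0=w(b,[-.08,-.108,.14])[0]; L=[]; s=.0184
while s<.0212:
    s+=.0003; manip.servo_line(p0-[0,0,s],rate=.02)
    f=manip.get_contact_force()[2]-.5; L.append(round(float(f),1))
    if f>2.5: break
manip.servo_line(p0+[0,0,.06],rate=.1)
manip.servo_line(p0+[-.15,0,.1],rate=.2); manip.hold(.3)
print(s,L,manip.get_time())
c=manip.camera("side"); cv2.imwrite("pics/s3.png",cv2.resize(c["image"][130:330,200:400,::-1],(600,600),interpolation=cv2.INTER_CUBIC))
```

```text
0.02050000000000001 [-0.5, -0.4, -0.3, -0.1, -0.9, 2.0, 4.3] 33.2667
```

View pics/s3.png

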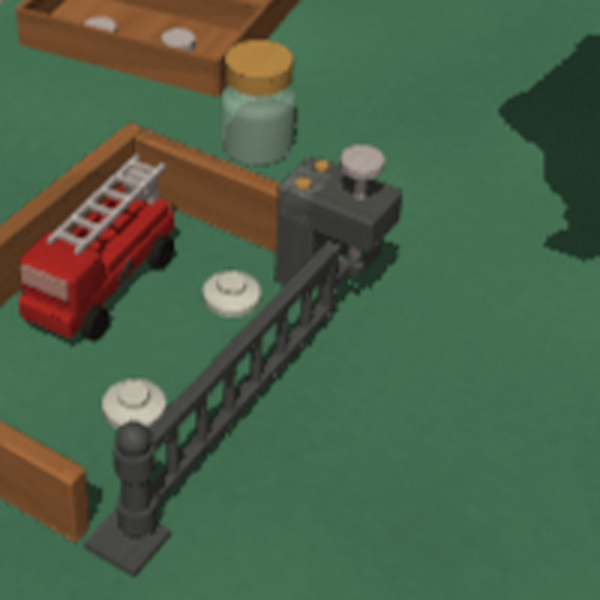

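The cap now sits at about (362,161), lower than the earlier (364,148), and has stayed down. The gate is still shut with its eye under the latch head. The truck, hubs and jar look unmoved.

```bash
python3 -c "
from rig import manip
print(manip.sign_off())"
```

```text
the job is handed in; nothing more can be done
None
```

The gate is shut against its stop and the latch pin has snapped down and stayed down; the highest forces I read were 5.1 N on the gate and 7.8 N on the pin. The truck, hubs and jar look unmoved, and I handed the job in at about 33 s with the arm clear.

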